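Test the sander's trip, then hold the plinth flush on its tilted bed

ROBOT

A 6-joint arm with a two-finger parallel gripper is mounted at the origin on the work surface. World frame = base frame: x ahead of the robot, y to its left, z up, the work surface at z = 0. Lengths are in mm, angles in rad, forces in N, time in s.
With the tool pointing down it reaches from about 350 to 975 mm from the base axis. Payload 7.1 kg.
Tool frame: the origin (TCP) lies between the finger pads; the fingertips stand 8 mm ahead of it and the grasp point (between the pads) lies 11 mm behind it; x points along the fingers, y is the direction in which the jaws open and shut, and the axes are right-handed (so a half turn about x gives the same grasp; the last joint's range is limited). The gripper opens to 88 mm and grips with 3 to 60 N. Pads are 20 mm wide; open, the fingers measure 115 mm over their backs; the gripper's body (75 mm by 178 mm) begins 61 mm behind the grasp point.
Start: joints at [1.205, 0.423, 1.63, -0, 1.089, -0.019], TCP at [212.399, 587.785, 230.675] pointing down, gripper open.
Joint ranges: [-3, 3], [-0.9, 2.11], [0.09, 2.58], [-1.31, 4.45], [0.11, 2.69], [-2.54, 2.54]. Speed limits (rad/s): [2.39, 2.39, 3.01, 3.14, 3.14, 3.14].

INTERFACE

Orientations are given as a rotation vector (axis times angle).
In Python, from workcell import ctrl gives the robot as it stands.
- The arm moves only by the tool apply_moves, never from a script. Its argument "increments" is a list of rows, each an object with "gripper": the opening in per cent of the stroke, from 0 (shut) to 100 (fully open); "delta_pos": the shift along the tool's x, y, z in cm, a list of three; "dr": the turn, a rotation vector about the tool's x, y, z in rad, a list of three. In form: [{"gripper": gripper, "delta_pos": [dx, dy, dz], "dr": [ax, ay, az]}, ...]. A call has exactly 5 rows; each row shifts and turns the commanded pose from where the row before left it, along the tool's axes as they then stand; what a row does not reach is not made up. A row lasts 1/12 s, in which the tool goes at most 41.7 mm and 7.16 degrees, less where a joint would pass 70% of its speed; a pose out of reach is approached as far as the arm can. A call with a gripper value outside its range is refused whole. The fingers move at their own pace and stop on an object; the grip force is fixed at half the most. Time passes only in rows, so rows that do not move let the fingers close, or fill a call up. It gives the time, the measured TCP pose, the force and the opening at its end, in the units of the state.
- ctrl.get_obs(): the state, without advancing time (a new reading comes with each control period).
- ctrl.get_image(name): name is "scene" or "top" or "wrist"; returns a dict with "img" (480x640x3 uint8, red, green, blue), "range_z" (480x640 float32, mm along the optical axis (not along the pixel's ray), 0 where there is no reading), "mtx" (3x3 intrinsics, pixels), "k1" (the pictures are not rectified: a ray, as slopes to the right and down, at radius r is drawn at 1 + k1 r^2 times it, then the intrinsics apply), "rvec" (rotation vector, rad) and "tvec" (3), from world to camera coordinates, as OpenCV has them. Camera axes: x right, y down, z forward; pixel columns grow to the right and rows downward; lengths in mm; the calibration is good to about 2 mm. A picture is of the moment at which its call begins.
- ctrl.close_job(): hands the job in, once; it reports no verdict.
The state is a dict: "t": time; "qpos": joint angles; "qvel": joint speeds; "joint_torque": joint torques, N m; "ee_pos": TCP position; "orientation": TCP orientation; "ft_force": force on the tool from outside, world axes, zero at the start; "moment": the same for the moment, N m; "width": finger opening in mm.
Only numpy, scipy, OpenCV 4.12 (cv2) and the standard library are available. Lean on these libraries where they do the work, as an engineer would, in place of code of your own. Each camera call takes 0.05 s, during which the arm holds its last target. There are 200 camera calls.

TASK

Before sanding, test the safety trip: press the test button so that the lever drops by itself, then lift the lever back up until it stays up, and let go of it. Then take the wooden plinth with the square post by its post and hold its underside flush against the middle of the sander's sloped bed (the belt is not running), pressing its springy face with a light steady push of about ten newtons; finish while still holding it there. Leave everything else on the bench where it is.

Things in the scene. Friction and masses are not known exactly. Their poses are not given: they have to be found in the camera images.
- button_top (a point): Top centre of the black round test button (30 mm across) on the top of the grey trip unit, a box 100 mm (its x) by 160 mm (its y) by 66 mm high that is fixed to the bench. The button stands 20 mm above the box top and is pressed straight down: travel 7 mm, 1.4 N at first and about 5 N fully down; it trips the lever at about 4 mm. Axes are those of the trip unit: z up, -x is the front, towards the robot.
- button (a joint): Travel of the test button in m: 0 at rest, 0.007 fully down; it springs back.
- lever_hinge (a point): Hinge of the trip lever, fixed on the trip unit, 12 mm above the box top and 80 mm to the -y side of the button's centre (and 15 mm to +x of it). Axes are those of the trip unit; the hinge line is along y. The lever is a steel rod 10 mm thick with a black ball knob (22 mm across) whose centre is 70 mm from the hinge; two small cheeks 32 mm apart flank the hinge, up to 20 mm above the box top.
- lever_knob (a point): Centre of the lever's black ball knob. While the lever is up it stands 69 mm above the hinge and 10 mm to the +x side; dropped, it lies 48 mm to the -x side (front) and 51 mm above the hinge.
- lever (a joint): Lever angle in rad: 0 up, leaning 0.14 rad back (+x of the unit) against its stop, where it stays by its own weight; 0.9 dropped towards -x. It balances at 0.14; beyond that it falls forwards by its own weight (0.09 kg, no spring), short of that it falls back to 0. It can be lifted by pinching the knob and carrying it round in an arc about the hinge (up and to +x); a level push on the knob may jam.
- plinth_mid (a point): The workpiece: a light wooden plinth, a square foot plate 90 x 90 x 14 mm with a SQUARE post 40 x 40 mm, 50 mm tall, on its centre (64 mm tall in all, about 0.15 kg). This point is its centre line half-way up, 32 mm above the underside. Its z points up the post, x and y are square to the post's sides.
- plinth_foot (a point): Centre of the plinth's underside (the face to be held flush); same axes as plinth_mid.
- bed_face (a point): Centre of the flat sanding face of the sander's bed, a brown belt on a sprung cushion, 130 mm wide (y) and 200 mm long (x) between its rounded ends. z is the outward normal of the face, x runs up the slope (away from the robot), y is level. The face centre is about 125 mm above the bench; the sander (green base 260 x 170 mm) is fixed to the bench. Its two green side plates stay below the face.
- belt (a joint): How far the sprung belt cushion is pressed in along the face's normal, in m: 0 at rest, at most 0.015; about 2 N for each mm after the first newton, so 10 N presses it in about 4.5 mm. It sinks straight in and does not tilt.
- bed (a joint): Tilt of the bed in rad about its level y axis: 0 level, larger tilts the face more towards the robot. It is clamped (stiff) somewhere between 0.3 and 0.6 and is to be left so.
- round_plinth: Bystander: a similar plinth, same foot and height, but with a ROUND post 40 mm across. Origin at the centre of its underside. Leave it.
- glue: Bystander: white glue bottle, 60 mm across, 150 mm tall; origin at its underside.
- mug: Bystander: blue mug, 80 mm across, 90 mm tall; origin at its underside.
- cork_block: Bystander: cork sanding block 45 x 80 x 32 mm; origin at its underside.
- offcut: Bystander: wood offcut 50 x 110 x 20 mm; origin at its underside.
- mallet: Bystander: hammer lying on the bench.
- tin: Bystander: steel tin 72 mm across, 100 mm tall; origin at its underside.
There are look-alikes about, which are no part of the job. Of the things that look like the part that bears button_top, the smaller one is meant.

How it is judged (in metres and radians):
On the way, in this order (a step that is already met when the one before it is completed fails the run):
1. the test button is pressed (value of joint button above 0.0025 m).
2. the lever has dropped by itself, not touched (value of joint lever above 0.8 rad and contact force between each of the arm, the fingers and lever below 0.2 N), for 0.05 s.
3. the lever is back up and let go of (value of joint lever below 0.08 rad and contact force between each of the fingers, the arm and lever below 0.2 N), for 0.2 s.
At the end, for the whole second after the job is handed in: The square-post plinth is held by the fingers with its underside on the bed's face, within 0.04 rad of parallel and 3 mm of touching, its centre within 30 mm along and 20 mm across the bed's centre, pressed on with 4 to 30 N; the lever is up (below 0.08 rad); no bystander has moved more than 30 mm (angle between the z axis of plinth_foot and the z axis of bed_face, either way round below 0.04 rad and z of plinth_foot in the frame of bed_face between -0.003 and 0.003 m and z of plinth_mid in the frame of bed_face above 0.02 m and x of plinth_foot in the frame of bed_face between -0.03 and 0.03 m and y of plinth_foot in the frame of bed_face between -0.02 and 0.02 m and contact force between plinth and belt between 4 and 30 N and contact force between the fingers and plinth above 3 N and value of joint lever below 0.08 rad and value of joint bed between 0.25 and 0.65 rad and not (distance of any of round_plinth, glue, mug, cork_block, offcut, mallet, tin from where it was at the start of the episode above 0.03 m)); the arm keeps its last pose, push and grip.
It fails at once if a bystander was moved by more than 30 mm (distance of any of round_plinth, glue, mug, cork_block, offcut, mallet, tin from where it was at the start of the episode above 0.03 m).
It fails at once if the plinth was rammed against the bed (over 60 N) (contact force between plinth and belt above 60 N).
It also fails if it takes over 54 s, if anything falls off the work surface, if the arm or the gripper's body presses on something with over 40 N, if the wrist force passes 120 N, or if a joint passes its speed limit or range.

## Working session

There is one attempt and no reset: what is moved stays moved. The work goes in short steps, Python scripts to look and compute and a tool call to move; the robot and the scene stay as the last step left them, time stands still between calls to the robot, and variables do not carry over. Pictures are saved under pics/ and viewed, about 8 in all and at most 12, crops included, and the job is handed in when it is done.

Besides the shell and the picture viewer there is one more tool, called after ">>>" as name(argument=value, ...), one argument or row to a line, values as JSON. apply_moves: Moves the arm, as the interface text tells. Its arguments: {"type":"object","properties":{"increments":{"type":"array","items":{"type":"object","properties":{"gripper":{"type":"number"},"delta_pos":{"type":"array","items":{"type":"number"}},"dr":{"type":"array","items":{"type":"number"}}}}}},"required":["increments"]}

```bash
ls; mkdir -p pics; cat > h.py <<'E'
import numpy as np, cv2
from workcell import ctrl
def cap(n):
    d=ctrl.get_image(n); np.savez(f'{n}.npz',**d); return d
def save(d,f): cv2.imwrite('pics/'+f,d['img'][...,::-1])
def cloud(d):
    K=np.array(d['mtx']);k1=float(d['k1']);h,w=d['range_z'].shape
    u,v=np.meshgrid(np.arange(w),np.arange(h))
    X=(u-K[0,2])/K[0,0];Y=(v-K[1,2])/K[1,1]
    p=cv2.undistortPoints(np.stack([u,v],-1).reshape(-1,1,2).astype(float),K,np.array([k1,0,0,0,0.])).reshape(h,w,2)
    z=d['range_z'];P=np.dstack([p[...,0]*z,p[...,1]*z,z])
    R=cv2.Rodrigues(np.array(d['rvec'],float))[0]
    W=(P-np.array(d['tvec']).reshape(3))@R
    W[z<=0]=np.nan
    return W
E
python3 - <<'E'
from h import *
for n in('scene','top'):
    d=cap(n);save(d,n+'0.png');print(n,d['mtx'],d['k1'],d['rvec'],d['tvec'])
print(ctrl.get_obs())
E
```

```text
pics
scene [[517.95208863   0.         315.64300255]
 [  0.         517.95208863 242.5201906 ]
 [  0.           0.           1.        ]] 0.03893733396226576 [ 2.25933474  0.73928853 -0.32198406] [-442.39889004  -81.8428127  1447.95849376]
top [[524.49157597   0.         318.06767315]
 [  0.         524.49157597 237.16584163]
 [  0.           0.           1.        ]] -0.15641478959220503 [ 2.10287991 -2.1551838   0.19708974] [  85.23266237  503.80429106 1191.14883898]
{'t': 0.1, 'qpos': array([ 1.20497650e+00,  4.23751086e-01,  1.63060162e+00, -2.68900165e-05,
        1.08859086e+00, -1.90220924e-02]), 'qvel': array([-0.00018732, -0.00229977, -0.00329966, -0.00028468,  0.00099768,
       -0.00014785]), 'joint_torque': array([ 2.39401315e-04, -5.45612276e+01, -2.74324000e+01,  6.44588191e-02,
        1.88404054e-02, -5.29930651e-05]), 'ee_pos': array([212.25211866, 587.34016562, 229.9924419 ]), 'orientation': array([ 0.27107704,  1.55384852, -0.27317572]), 'ft_force': array([-1.13738122e+00, -2.18158522e-04, -1.56790021e-01]), 'moment': array([ 0.04401698, -0.01061078, -0.00591618]), 'width': 87.68384711126242}
```

View pics/top0.png

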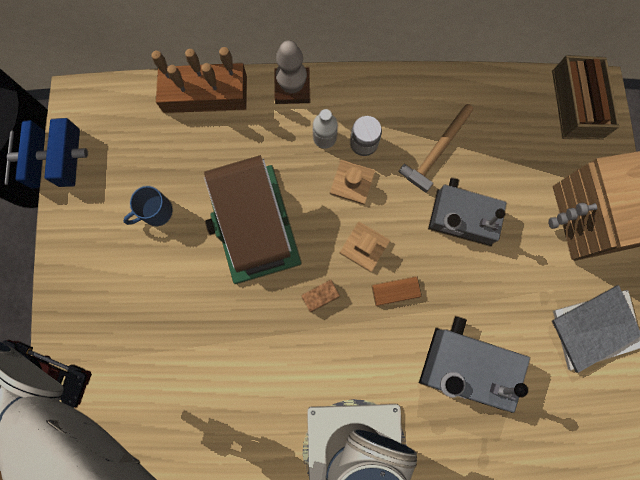

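View pics/scene0.png

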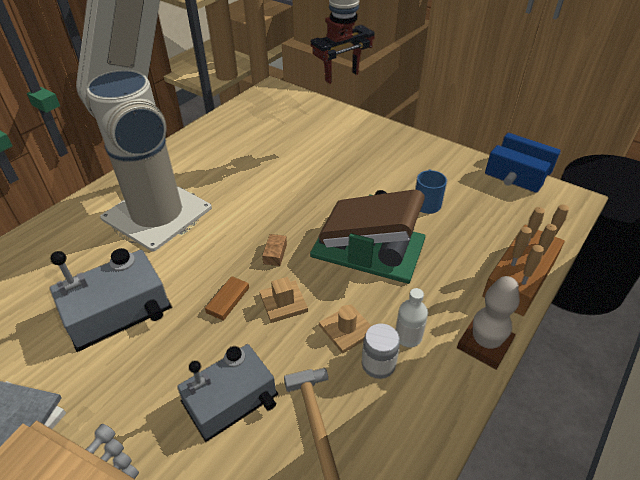

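The top view shows the small trip unit at about (468,213) with its button at (453,221) and knob at (499,213). The square-post plinth is at (367,246), the round one at (353,182), and the sander at (252,215). The scene view agrees; the larger trip unit at (473,370) in the top view is the look-alike.

```bash
cat > m.py <<'E'
from h import *
d=np.load('top.npz');W=cloud(d);img=d['img']
def reg(u0,u1,v0,v1): return W[v0:v1,u0:u1].reshape(-1,3), img[v0:v1,u0:u1].reshape(-1,3).astype(int)
def rect(P,m,name):
    p=P[m]; r=cv2.minAreaRect(p[:,:2].astype(np.float32)); print(name,len(p),'c',np.round(r[0],1),'size',np.round(r[1],1),'ang',round(r[2],1),'zmed',np.round(np.median(p[:,2]),1),'med',np.round(np.median(p,0),1))
# trip unit
P,C=reg(420,520,170,255); 
rect(P,(abs(P[:,2]-66)<6),'unit top')
rect(P,(P[:,2]>78)&(P[:,2]<92),'btn? 78-92'); 
b,_=reg(443,463,211,231); rect(b,(b[:,2]>78),'button')
k,_=reg(485,512,200,230); rect(k,k[:,2]>125,'knob'); print('knob maxz',np.nanmax(k[:,2]))
# plinth
P,C=reg(335,395,218,275); rect(P,(P[:,2]>56)&(P[:,2]<72),'post top'); rect(P,(P[:,2]>8)&(P[:,2]<20),'foot')
P,C=reg(325,385,155,210); rect(P,(P[:,2]>56)&(P[:,2]<72),'rpost top')
# bed plane
P,C=reg(195,300,150,285); m=(P[:,2]>70)&(C[:,0]>C[:,1]+10)
rect(P,m,'bed'); p=P[m]
c=np.median(p,0)
for _ in range(5):
    q=p-c; n=np.linalg.svd(q-q.mean(0),full_matrices=False)[2][2]; c=p.mean(0); p=P[m][abs((P[m]-c)@n)<4]
n*=np.sign(n[2]); print('normal',n,'c',c,len(p),'tilt',np.arccos(n[2]),'az',np.degrees(np.arctan2(n[1],n[0])))
x=np.array([0,0,1])-n*n[2];x/=np.linalg.norm(x);y=np.cross(n,x)
q=np.c_[(p-c)@x,(p-c)@y];print('pct x',np.percentile(q[:,0],[0,1,50,99,100]),'y',np.percentile(q[:,1],[0,1,50,99,100]))
r=cv2.minAreaRect(q.astype(np.float32));print(r, 'centre',c+r[0][0]*x+r[0][1]*y)
bench=W[300:340,100:300].reshape(-1,3);print('bench z',np.nanmedian(bench[:,2]))
E
python3 m.py
```

```text
unit top 2255 c [ 553.1 -291.1] size [162.7 108.6] ang 75.1 zmed 67.5 med [ 559.5 -287.4   67.5]
btn? 78-92 247 c [ 527.1 -288.3] size [125.   28.7] ang 85.1 zmed 86.8 med [ 525.2 -253.9   86.8]
button 139 c [ 531.7 -242.4] size [27.8 30.5] ang 41.8 zmed 87.3 med [ 531.2 -241.4   87.3]
knob 94 c [ 530.9 -331. ] size [21.2 20.9] ang 16.4 zmed 155.7 med [ 529.2 -328.5  155.7]
knob maxz 164.28283353851032
post top 286 c [486.3 -38.7] size [38.1 40.8] ang 56.5 zmed 65.2 med [485.9 -38.7  65.2]
foot 1003 c [475.4 -52.6] size [131.9 110.6] ang 65.1 zmed 15.3 med [480.6 -34.5  15.3]
rpost top 223 c [649.  -14.1] size [39.8 38.7] ang 45.7 zmed 65.9 med [649.7 -13.8  65.9]
bed 6175 c [546.1 245.4] size [225.9 165.6] ang 14.0 zmed 130.8 med [549.4 230.4 130.8]
normal [-0.41052608 -0.11294894  0.90482643] c [544.50431661 228.95950772 127.87103503] 5340 tilt 0.439824426664013 az -164.61670800690536
pct x [-119.35611789 -113.18429741    1.26993288  108.15084736  114.67573387] y [-65.18561283 -63.63509396  -0.15942549  63.46645837  65.74369257]
((-2.341064453125, 0.28278350830078125), (234.03848266601562, 130.8397979736328), 0.031095420941710472) centre [542.38693544 228.67023934 126.87425518]
bench z 1.1029982418016013
```

```bash
cat >> h.py <<'E'
from scipy.spatial.transform import Rotation as Ro
def frame(xdir,yaz):
    x=np.array(xdir,float);x/=np.linalg.norm(x);y=np.array([np.cos(yaz),np.sin(yaz),0]);y-=x*(x@y);y/=np.linalg.norm(y)
    return np.c_[x,y,np.cross(x,y)]
def plan(p1,R1,n=None,p0=None,R0=None):
    """rows (cm, rad) in tool axes from the present pose to p1,R1 with straight line and steady turn"""
    o=ctrl.get_obs()
    p0=o['ee_pos'] if p0 is None else p0; R0=Ro.from_rotvec(o['orientation']).as_matrix() if R0 is None else R0
    dp=np.array(p1)-p0; rv=Ro.from_matrix(R0.T@R1).as_rotvec()
    k=max(np.linalg.norm(dp)/39,np.linalg.norm(rv)/.12); n=n or int(np.ceil(k))
    print('rows',n,'min',round(k,1),'dr/row',np.round(rv/n,4),'total',np.round(rv,3))
    for i in range(n):
        R=R0@Ro.from_rotvec(rv*i/n).as_matrix(); print(i,np.round(R.T@dp/n/10,2))
E
python3 - <<'E'
from h import *
o=ctrl.get_obs();R=Ro.from_rotvec(o['orientation']).as_matrix();print(np.round(R,3),'yaz',np.arctan2(R[1,1],R[0,1]),o['t'])
D=[0,0,-1]
for yaz in(-15,165): # unit x
    print(yaz);plan([531,-242,200],frame(D,np.radians(yaz)),25)
E
```

```text
[[-0.     0.34   0.94 ]
 [-0.001  0.94  -0.34 ]
 [-1.    -0.001 -0.   ]] yaz 1.2240110830669737 0.1
-15
rows 25 min 22.8 dr/row [0.0594 0.     0.    ] total [1.486e+00 1.000e-03 1.000e-03]
0 [ 0.12 -2.69  2.33]
1 [ 0.12 -2.54  2.48]
2 [ 0.12 -2.39  2.63]
3 [ 0.12 -2.23  2.77]
4 [ 0.12 -2.06  2.89]
5 [ 0.12 -1.89  3.01]
6 [ 0.12 -1.71  3.12]
7 [ 0.12 -1.52  3.21]
8 [ 0.12 -1.32  3.3 ]
9 [ 0.12 -1.13  3.37]
10 [ 0.12 -0.92  3.43]
11 [ 0.12 -0.72  3.48]
12 [ 0.12 -0.51  3.52]
13 [ 0.12 -0.3   3.54]
14 [ 0.12 -0.09  3.55]
15 [0.12 0.12 3.55]
16 [0.12 0.33 3.54]
17 [0.12 0.54 3.51]
18 [0.12 0.75 3.47]
19 [0.12 0.96 3.42]
20 [0.12 1.16 3.36]
21 [0.12 1.35 3.29]
22 [0.12 1.55 3.2 ]
23 [0.12 1.73 3.1 ]
24 [0.12 1.92 2.99]
165
rows 25 min 22.8 dr/row [-0.0662 -0.      0.    ] total [-1.656e+00 -1.000e-03  1.000e-03]
0 [ 0.12 -2.69  2.33]
1 [ 0.12 -2.83  2.14]
2 [ 0.12 -2.97  1.95]
3 [ 0.12 -3.09  1.75]
4 [ 0.12 -3.2   1.54]
5 [ 0.12 -3.3   1.33]
6 [ 0.12 -3.38  1.11]
7 [ 0.12 -3.44  0.88]
8 [ 0.12 -3.49  0.65]
9 [ 0.12 -3.53  0.42]
10 [ 0.12 -3.55  0.18]
11 [ 0.12 -3.55 -0.05]
12 [ 0.12 -3.54 -0.29]
13 [ 0.12 -3.52 -0.52]
14 [ 0.12 -3.47 -0.75]
15 [ 0.12 -3.42 -0.98]
16 [ 0.12 -3.34 -1.21]
17 [ 0.12 -3.26 -1.42]
18 [ 0.12 -3.15 -1.64]
19 [ 0.12 -3.04 -1.84]
20 [ 0.12 -2.91 -2.04]
21 [ 0.12 -2.77 -2.23]
22 [ 0.12 -2.62 -2.41]
23 [ 0.12 -2.45 -2.57]
24 [ 0.12 -2.28 -2.73]
```

>>> apply_moves(
  increments=[
    {"gripper": 0,"delta_pos": [0.12,-2.69,2.33],"dr": [0.0594,0,0]},
    {"gripper": 0,"delta_pos": [0.12,-2.54,2.48],"dr": [0.0594,0,0]},
    {"gripper": 0,"delta_pos": [0.12,-2.39,2.63],"dr": [0.0594,0,0]},
    {"gripper": 0,"delta_pos": [0.12,-2.23,2.77],"dr": [0.0594,0,0]},
    {"gripper": 0,"delta_pos": [0.12,-2.06,2.89],"dr": [0.0594,0,0]},
  ],
)

```text
t: 0.52
ee_pos: [276.2, 420.2, 224.3]
orientation: [0.505, 1.511, -0.506]
ft_force: [1.1, 0.0, 0.1]
width: 57.3
```

>>> apply_moves(
  increments=[
    {"gripper": 0,"delta_pos": [0.12,-1.89,3.01],"dr": [0.0594,0,0]},
    {"gripper": 0,"delta_pos": [0.12,-1.71,3.12],"dr": [0.0594,0,0]},
    {"gripper": 0,"delta_pos": [0.12,-1.52,3.21],"dr": [0.0594,0,0]},
    {"gripper": 0,"delta_pos": [0.12,-1.32,3.3],"dr": [0.0594,0,0]},
    {"gripper": 0,"delta_pos": [0.12,-1.13,3.37],"dr": [0.0594,0,0]},
  ],
)

```text
t: 0.93
ee_pos: [339.9, 254.4, 218.5]
orientation: [0.736, 1.443, -0.736]
ft_force: [0.9, 0.9, -1.3]
width: 24.7
```

>>> apply_moves(
  increments=[
    {"gripper": 0,"delta_pos": [0.12,-0.92,3.43],"dr": [0.0594,0,0]},
    {"gripper": 0,"delta_pos": [0.12,-0.72,3.48],"dr": [0.0594,0,0]},
    {"gripper": 0,"delta_pos": [0.12,-0.51,3.52],"dr": [0.0594,0,0]},
    {"gripper": 0,"delta_pos": [0.12,-0.3,3.54],"dr": [0.0594,0,0]},
    {"gripper": 0,"delta_pos": [0.12,-0.09,3.55],"dr": [0.0594,0,0]},
  ],
)

```text
t: 1.35
ee_pos: [403.8, 88.5, 212.6]
orientation: [0.963, 1.347, -0.963]
ft_force: [0.6, 1.4, -0.3]
width: 0.4
```

>>> apply_moves(
  increments=[
    {"gripper": 0,"delta_pos": [0.12,0.12,3.55],"dr": [0.0594,0,0]},
    {"gripper": 0,"delta_pos": [0.12,0.33,3.54],"dr": [0.0594,0,0]},
    {"gripper": 0,"delta_pos": [0.12,0.54,3.51],"dr": [0.0594,0,0]},
    {"gripper": 0,"delta_pos": [0.12,0.75,3.47],"dr": [0.0594,0,0]},
    {"gripper": 0,"delta_pos": [0.12,0.96,3.42],"dr": [0.0594,0,0]},
  ],
)

```text
t: 1.77
ee_pos: [467.6, -77.4, 206.5]
orientation: [1.185, 1.225, -1.185]
ft_force: [0.5, 0.9, -0.4]
width: 0.6
```

>>> apply_moves(
  increments=[
    {"gripper": 0,"delta_pos": [0.12,1.16,3.36],"dr": [0.0594,0,0]},
    {"gripper": 0,"delta_pos": [0.12,1.35,3.29],"dr": [0.0594,0,0]},
    {"gripper": 0,"delta_pos": [0.12,1.55,3.2],"dr": [0.0594,0,0]},
    {"gripper": 0,"delta_pos": [0.12,1.73,3.1],"dr": [0.0594,0,0]},
    {"gripper": 0,"delta_pos": [0.12,1.92,2.99],"dr": [0.0594,0,0]},
  ],
)

```text
t: 2.18
ee_pos: [531.4, -243.1, 200.2]
orientation: [1.401, 1.073, -1.402]
ft_force: [1.4, 0.1, 0.2]
width: 0.4
```

```bash
python3 - <<'E'
from h import *
d=cap('wrist');save(d,'w1.png');W=cloud(d)
P=W.reshape(-1,3);print(ctrl.get_obs()['ee_pos'], np.nanmin(P,0),np.nanmax(P,0))
m=(abs(P[:,2]-66)<5);r=cv2.minAreaRect(P[m][:,:2].astype(np.float32));print('top',m.sum(),r)
m=(P[:,2]>80)&(P[:,2]<95)&(np.hypot(P[:,0]-531,P[:,1]+242)<30);p=P[m];print('btn',m.sum(),p.mean(0) if m.any() else 0, cv2.minAreaRect(p[:,:2].astype(np.float32)) if m.any() else 0)
E
```

```text
[ 534.23017963 -248.36294669  200.60051296] [ 164.61157704 -615.63897693   -3.95451561] [861.62707196  23.93357648 312.00617011]
top 15269 ((445.8341979980469, -193.5639190673828), (290.2301330566406, 359.3271179199219), 75.26483917236328)
btn 1228 [ 530.15253075 -242.16545645   85.3297146 ] ((529.9254760742188, -242.7540740966797), (29.0780086517334, 29.043630599975586), 86.51710510253906)
```

View pics/w1.png

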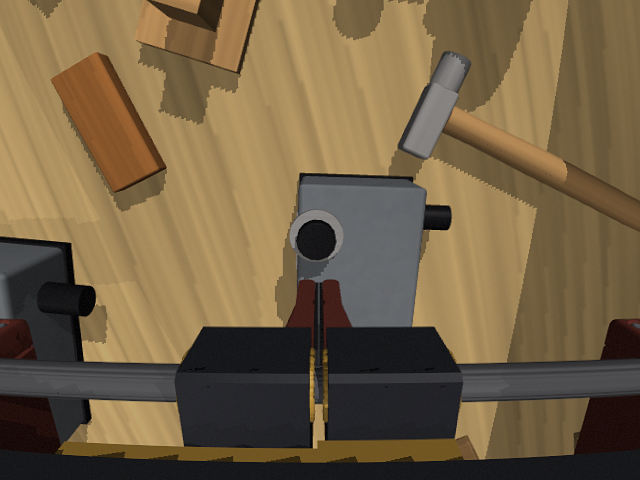

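The wrist view shows the button at (316,240) ahead of the closed fingers, which are at (318,300). In depth it comes out at (530,-242,85), matching the top view.

>>> apply_moves(
  increments=[
    {"gripper": 0,"delta_pos": [2.2,-0.27,-0.24],"dr": [0,0,0]},
    {"gripper": 0,"delta_pos": [2.6,-0.27,-0.24],"dr": [0,0,0]},
    {"gripper": 0,"delta_pos": [2.6,0,0],"dr": [0,0,0]},
    {"gripper": 0,"delta_pos": [1.8,0,0],"dr": [0,0,0]},
    {"gripper": 0,"delta_pos": [0.8,0,0],"dr": [0,0,0]},
  ],
)

```text
t: 2.65
ee_pos: [525.5, -234.3, 97.8]
orientation: [1.398, 1.079, -1.401]
ft_force: [0.7, 0.8, 0.2]
width: 0.7
```

>>> apply_moves(
  increments=[
    {"gripper": 0,"delta_pos": [0.4,0,0],"dr": [0,0,0]},
    {"gripper": 0,"delta_pos": [0.4,0,0],"dr": [0,0,0]},
    {"gripper": 0,"delta_pos": [0.4,0,0],"dr": [0,0,0]},
    {"gripper": 0,"delta_pos": [0.1,0,0],"dr": [0,0,0]},
    {"gripper": 0,"delta_pos": [0,0,0],"dr": [0,0,0]},
  ],
)

```text
t: 3.07
ee_pos: [527.7, -235.3, 88.5]
orientation: [1.399, 1.074, -1.398]
ft_force: [-1.9, 1.8, 4.0]
width: 0.4
```

>>> apply_moves(
  increments=[
    {"gripper": 0,"delta_pos": [-0.5,0,0],"dr": [0,0,0]},
    {"gripper": 0,"delta_pos": [-2,0,0],"dr": [0,0,0]},
    {"gripper": 30,"delta_pos": [-4,0,0],"dr": [0,0,0]},
    {"gripper": 50,"delta_pos": [-4,0,0],"dr": [0,0,0]},
    {"gripper": 50,"delta_pos": [-2,0,0],"dr": [0,0,0]},
  ],
)

```text
t: 3.48
ee_pos: [529.4, -236.3, 218.0]
orientation: [1.4, 1.068, -1.395]
ft_force: [0.6, -0.7, -0.2]
width: 16.9
```

```bash
python3 - <<'E'
from h import *
d=cap('top');s=cap('scene');save(s,'s1.png')
W=cloud(s);P=W.reshape(-1,3);C=s['img'].reshape(-1,3)
m=(np.hypot(P[:,0]-515,P[:,1]+320)<60)&(P[:,2]>112)&(P[:,2]<170)&(C.max(1)<70);print('scene knob',m.sum(),np.round(np.median(P[m],0),1),P[m].min(0),P[m].max(0))
W=cloud(d);P=W.reshape(-1,3);C=d['img'].reshape(-1,3)
m=(np.hypot(P[:,0]-515,P[:,1]+320)<60)&(P[:,2]>112)&(P[:,2]<170)&(C.max(1)<70);print('top knob',m.sum(),np.round(np.median(P[m],0),1))
if m.any():print(P[m].min(0),P[m].max(0))
cv2.imwrite('pics/s1c.png',cv2.resize(s['img'][300:460,140:340,::-1],None,fx=2.5,fy=2.5))
o=ctrl.get_obs();print(o['ee_pos'],o['t'])
E
```

```text
scene knob 96 [ 477.7 -317.6  136.9] [ 466.49444936 -326.2448495   128.5211509 ] [ 484.74464725 -308.15280985  144.69675582]
top knob 0 [nan nan nan]
[ 530.24300232 -236.66114874  218.06757683] 3.5833
  return _methods._mean(a, axis=axis, dtype=dtype,
  ret = um.true_divide(
```

View pics/s1c.png

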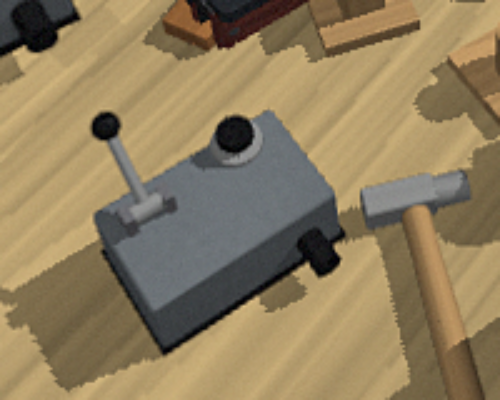

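The lever has dropped: the crop shows the knob at (105,126), leaning forward. Next I go to a viewing pose in front of the knob with the jaws along the hinge line.

```bash
python3 - <<'E'
from h import *
plan([422,-298,235],frame([0,0,-1],np.radians(-106)),15)
E
```

```text
rows 15 min 13.2 dr/row [ 0.1059 -0.0004 -0.0006] total [ 1.589 -0.006 -0.009]
0 [-0.12 -0.59  0.58]
1 [-0.12 -0.53  0.64]
2 [-0.12 -0.46  0.69]
3 [-0.12 -0.38  0.74]
4 [-0.12 -0.3   0.77]
5 [-0.11 -0.22  0.8 ]
6 [-0.11 -0.13  0.82]
7 [-0.11 -0.04  0.83]
8 [-0.11  0.04  0.83]
9 [-0.11  0.13  0.82]
10 [-0.11  0.22  0.8 ]
11 [-0.11  0.3   0.77]
12 [-0.11  0.38  0.74]
13 [-0.11  0.46  0.69]
14 [-0.11  0.53  0.64]
```

>>> apply_moves(
  increments=[
    {"gripper": 50,"delta_pos": [-0.12,-0.59,0.58],"dr": [0.106,0,0]},
    {"gripper": 50,"delta_pos": [-0.12,-0.53,0.64],"dr": [0.106,0,0]},
    {"gripper": 50,"delta_pos": [-0.12,-0.46,0.69],"dr": [0.106,0,0]},
    {"gripper": 50,"delta_pos": [-0.12,-0.38,0.74],"dr": [0.106,0,0]},
    {"gripper": 50,"delta_pos": [-0.12,-0.3,0.77],"dr": [0.106,0,0]},
  ],
)

```text
t: 4.0
ee_pos: [490.6, -255.7, 218.0]
orientation: [1.767, 0.721, -1.768]
ft_force: [0.2, 0.6, 1.1]
width: 43.9
```

>>> apply_moves(
  increments=[
    {"gripper": 50,"delta_pos": [-0.11,-0.22,0.8],"dr": [0.106,0,0]},
    {"gripper": 50,"delta_pos": [-0.11,-0.13,0.82],"dr": [0.106,0,0]},
    {"gripper": 50,"delta_pos": [-0.11,-0.04,0.83],"dr": [0.106,0,0]},
    {"gripper": 50,"delta_pos": [-0.11,0.04,0.83],"dr": [0.106,0,0]},
    {"gripper": 50,"delta_pos": [-0.11,0.13,0.82],"dr": [0.106,0,0]},
  ],
)

```text
t: 4.42
ee_pos: [454.4, -276.1, 223.5]
orientation: [2.091, 0.258, -2.092]
ft_force: [-1.2, -0.5, 0.3]
width: 43.9
```

>>> apply_moves(
  increments=[
    {"gripper": 50,"delta_pos": [-0.11,0.22,0.8],"dr": [0.106,0,0]},
    {"gripper": 50,"delta_pos": [-0.11,0.3,0.77],"dr": [0.106,0,0]},
    {"gripper": 50,"delta_pos": [-0.11,0.38,0.74],"dr": [0.106,0,0]},
    {"gripper": 50,"delta_pos": [-0.11,0.46,0.69],"dr": [0.106,0,0]},
    {"gripper": 50,"delta_pos": [-0.11,0.53,0.64],"dr": [0.105,0,0]},
  ],
)

```text
t: 4.83
ee_pos: [418.4, -296.6, 229.0]
orientation: [-2.068, 0.296, 2.07]
ft_force: [0.1, -0.6, -0.2]
width: 43.6
```

>>> apply_moves(
  increments=[
    {"gripper": 50,"delta_pos": [0,0,0],"dr": [0,0,0]},
    {"gripper": 50,"delta_pos": [0,0,0],"dr": [0,0,0]},
    {"gripper": 50,"delta_pos": [0,0,0],"dr": [0,0,0]},
    {"gripper": 50,"delta_pos": [0,0,0],"dr": [0,0,0]},
    {"gripper": 50,"delta_pos": [0,0,0],"dr": [0,0,0]},
  ],
)

```text
t: 5.25
ee_pos: [419.4, -296.4, 229.5]
orientation: [-2.073, 0.289, 2.073]
ft_force: [0.6, -0.0, 0.1]
width: 43.7
```

```bash
python3 - <<'E'
from h import *
d=cap('wrist');save(d,'w2.png');W=cloud(d)
P=W.reshape(-1,3);C=d['img'].reshape(-1,3);o=ctrl.get_obs();R=Ro.from_rotvec(o['orientation']).as_matrix()
print(o['ee_pos'],np.round(R,3),o['qpos'],np.degrees(np.arctan2(R[1,1],R[0,1])))
m=(np.hypot(P[:,0]-477,P[:,1]+314)<35)&(P[:,2]>110)&(P[:,2]<170)&(C.max(1)<60);p=P[m]
print('knob',m.sum(),np.median(p,0),p.min(0),p.max(0))
v,u=np.nonzero(m.reshape(480,640));(cx,cy),r=cv2.minEnclosingCircle(np.c_[u,v].astype(np.float32));print('px',cx,cy,r)
K=d['mtx'];Rc=cv2.Rodrigues(np.array(d['rvec'],float))[0];c=-Rc.T@np.array(d['tvec']).reshape(3)
q=cv2.undistortPoints(np.array([[[cx,cy]]]),K,np.array([float(d['k1']),0,0,0,0]))[0,0]
ray=Rc.T@np.array([q[0],q[1],1]);
for z in(127,129,131):print('ray at',z,c+ray*(z-c[2])/ray[2])
# sphere lsq fit radius 11
from scipy.optimize import least_squares
f=least_squares(lambda s:np.linalg.norm(p-s,axis=1)-11,p.mean(0)-[0,0,8],loss='soft_l1');print('sphere',f.x,np.std(f.fun))
m=(abs(P[:,2]-66)<2.5)&(np.hypot(P[:,0]-550,P[:,1]+290)<130);r=cv2.minAreaRect(P[m][:,:2].astype(np.float32));print('top',m.sum(),r)
m=(P[:,2]>80)&(P[:,2]<90)&(np.hypot(P[:,0]-531,P[:,1]+242)<30);print('btn',m.sum(),P[m].mean(0))
E
```

```text
[ 419.36207533 -296.39646669  229.55483998] [[-0.    -0.274 -0.962]
 [ 0.    -0.962  0.274]
 [-1.    -0.     0.   ]] [-6.38446590e-01  2.61279291e-01  1.87481860e+00  2.07037827e-05
  1.00553476e+00  1.21002360e+00] -105.91017567637986
knob 829 [ 473.95331957 -314.75025293  136.36981289] [ 462.55532603 -325.10188607  128.38910728] [ 483.81509707 -304.23806598  140.91381426]
px 323.69232177734375 163.90383911132812 16.766263961791992
ray at 127 [ 473.02127546 -315.07472483  127.        ]
ray at 129 [ 473.16787185 -315.08728588  129.        ]
ray at 131 [ 473.31446823 -315.09984694  131.        ]
sphere [ 473.18649532 -314.87547774  128.19641064] 0.49275313825465816
top 22405 ((548.52783203125, -290.88623046875), (159.223388671875, 104.7189712524414), 73.11030578613281)
btn 1251 [ 529.36629413 -243.90484978   85.32277174]
```

View pics/w2.png

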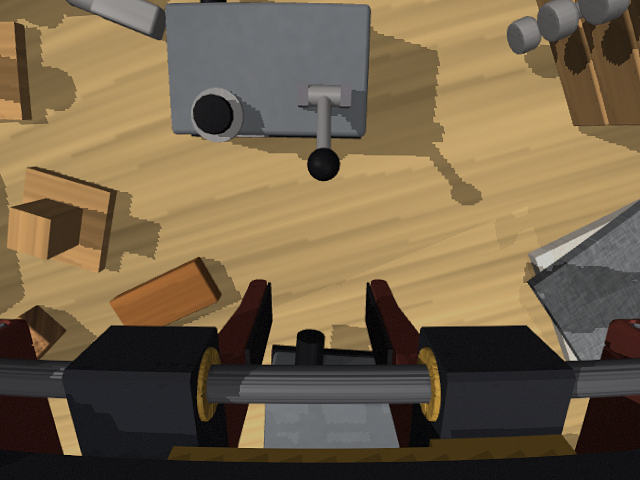

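The wrist view shows the knob at (323,164), which a sphere fit puts at (473.2,-314.9,128.2). The unit's yaw is -16.9°. I now descend onto the knob.

>>> apply_moves(
  increments=[
    {"gripper": 50,"delta_pos": [0.5,0.06,-1.14],"dr": [0.017,0,0]},
    {"gripper": 50,"delta_pos": [1.0,0.06,-1.14],"dr": [0,0,0]},
    {"gripper": 50,"delta_pos": [1.0,0.06,-1.14],"dr": [0,0,0]},
    {"gripper": 50,"delta_pos": [1.8,0.06,-1.13],"dr": [0,0,0]},
    {"gripper": 50,"delta_pos": [2.0,0.06,-1.13],"dr": [0,0,0]},
  ],
)

```text
t: 5.72
ee_pos: [474.6, -316.6, 166.4]
orientation: [-2.065, 0.309, 2.06]
ft_force: [0.3, 0.5, 0.4]
width: 44.0
```

>>> apply_moves(
  increments=[
    {"gripper": 50,"delta_pos": [2.0,0,0],"dr": [0,0,0]},
    {"gripper": 50,"delta_pos": [1.5,0,0],"dr": [0,0,0]},
    {"gripper": 50,"delta_pos": [1.0,0,0],"dr": [0,0,0]},
    {"gripper": 50,"delta_pos": [0.4,0,0],"dr": [0,0,0]},
    {"gripper": 50,"delta_pos": [0,0,0],"dr": [0,0,0]},
  ],
)

```text
t: 6.13
ee_pos: [472.5, -315.6, 116.7]
orientation: [-2.06, 0.307, 2.063]
ft_force: [0.9, 0.6, -0.1]
width: 44.1
```

>>> apply_moves(
  increments=[
    {"gripper": 0,"delta_pos": [0,0,0],"dr": [0,0,0]},
    {"gripper": 0,"delta_pos": [0,0,0],"dr": [0,0,0]},
    {"gripper": 0,"delta_pos": [0,0,0],"dr": [0,0,0]},
    {"gripper": 0,"delta_pos": [0,0,0],"dr": [0,0,0]},
    {"gripper": 0,"delta_pos": [0,0,0],"dr": [0,0,0]},
  ],
)

```text
t: 6.55
ee_pos: [473.3, -315.3, 118.6]
orientation: [-2.063, 0.307, 2.06]
ft_force: [2.3, 4.6, 3.0]
width: 20.4
```

```bash
python3 - <<'E'
from h import *
o=ctrl.get_obs();R=Ro.from_rotvec(o['orientation']).as_matrix();print(o['ee_pos'],o['ft_force'],o['width'],np.degrees(np.arctan2(R[1,1],R[0,1])))
a=np.r_[np.linspace(.9,0.02,16)]-0.14
x=-70*np.sin(a);z=70*np.cos(a)   # +x,up
dx=np.diff(x);dz=np.diff(z)
for i in range(15):print(i,'tool x',round(-dz[i]/10,2),'tool z',round(-dx[i]/10,2))
E
```

```text
[ 473.28581224 -315.26923433  118.58179166] [2.27340024 4.5893717  3.01313645] 20.406299284872055 -107.01514776151345
0 tool x -0.27 tool z -0.31
1 tool x -0.26 tool z -0.32
2 tool x -0.24 tool z -0.34
3 tool x -0.22 tool z -0.35
4 tool x -0.2 tool z -0.36
5 tool x -0.17 tool z -0.37
6 tool x -0.15 tool z -0.38
7 tool x -0.13 tool z -0.39
8 tool x -0.11 tool z -0.4
9 tool x -0.08 tool z -0.4
10 tool x -0.06 tool z -0.41
11 tool x -0.03 tool z -0.41
12 tool x -0.01 tool z -0.41
13 tool x 0.01 tool z -0.41
14 tool x 0.04 tool z -0.41
```

>>> apply_moves(
  increments=[
    {"gripper": 0,"delta_pos": [-0.27,0,-0.31],"dr": [0,0,0]},
    {"gripper": 0,"delta_pos": [-0.26,0,-0.32],"dr": [0,0,0]},
    {"gripper": 0,"delta_pos": [-0.24,0,-0.34],"dr": [0,0,0]},
    {"gripper": 0,"delta_pos": [-0.22,0,-0.35],"dr": [0,0,0]},
    {"gripper": 0,"delta_pos": [-0.2,0,-0.36],"dr": [0,0,0]},
  ],
)

```text
t: 6.97
ee_pos: [488.4, -319.9, 129.6]
orientation: [-2.06, 0.306, 2.063]
ft_force: [0.1, 5.8, -0.8]
width: 20.6
```

>>> apply_moves(
  increments=[
    {"gripper": 0,"delta_pos": [-0.17,0,-0.37],"dr": [0,0,0]},
    {"gripper": 0,"delta_pos": [-0.15,0,-0.38],"dr": [0,0,0]},
    {"gripper": 0,"delta_pos": [-0.13,0,-0.39],"dr": [0,0,0]},
    {"gripper": 0,"delta_pos": [-0.11,0,-0.4],"dr": [0,0,0]},
    {"gripper": 0,"delta_pos": [-0.08,0,-0.4],"dr": [0,0,0]},
  ],
)

```text
t: 7.38
ee_pos: [507.1, -325.6, 136.2]
orientation: [-2.06, 0.306, 2.063]
ft_force: [-0.1, 6.5, 0.8]
width: 20.2
```

>>> apply_moves(
  increments=[
    {"gripper": 0,"delta_pos": [-0.06,0,-0.41],"dr": [0,0,0]},
    {"gripper": 0,"delta_pos": [-0.03,0,-0.41],"dr": [0,0,0]},
    {"gripper": 0,"delta_pos": [-0.01,0,-0.41],"dr": [0,0,0]},
    {"gripper": 0,"delta_pos": [0.01,0,-0.41],"dr": [0,0,0]},
    {"gripper": 0,"delta_pos": [0.04,0,-0.41],"dr": [0,0,0]},
  ],
)

```text
t: 7.8
ee_pos: [527.3, -331.8, 137.2]
orientation: [-2.062, 0.307, 2.062]
ft_force: [0.5, 6.4, 3.0]
width: 20.5
```

>>> apply_moves(
  increments=[
    {"gripper": 0,"delta_pos": [0,0,0],"dr": [0,0,0]},
    {"gripper": 0,"delta_pos": [0,0,0],"dr": [0,0,0]},
    {"gripper": 0,"delta_pos": [0,0,0],"dr": [0,0,0]},
    {"gripper": 0,"delta_pos": [0,0,0],"dr": [0,0,0]},
    {"gripper": 0,"delta_pos": [0,0,0],"dr": [0,0,0]},
  ],
)

```text
t: 8.22
ee_pos: [527.3, -331.8, 137.1]
orientation: [-2.062, 0.307, 2.061]
ft_force: [1.5, 5.7, 2.1]
width: 20.4
```

```bash
cat > kn.py <<'E'
from h import *
s=cap('scene');W=cloud(s);P=W.reshape(-1,3);C=s['img'].reshape(-1,3)
cv2.imwrite('pics/s2c.png',cv2.resize(s['img'][300:460,140:340,::-1],None,fx=2.5,fy=2.5))
m=(np.hypot(P[:,0]-505,P[:,1]+325)<60)&(P[:,2]>112)&(P[:,2]<170)&(C.max(1)<70)
print('knob-like',m.sum(),np.round(np.median(P[m],0),1) if m.any() else '')
o=ctrl.get_obs();print(o['t'],o['ee_pos'],o['ft_force'],o['width'])
E
python3 kn.py
```

```text
knob-like 269 [ 533.4 -331.3  153.8]
8.2667 [ 527.31164875 -331.72659971  137.12117485] [0.35426291 6.2307896  2.67178289] 19.977796471161536
```

View pics/s2c.png

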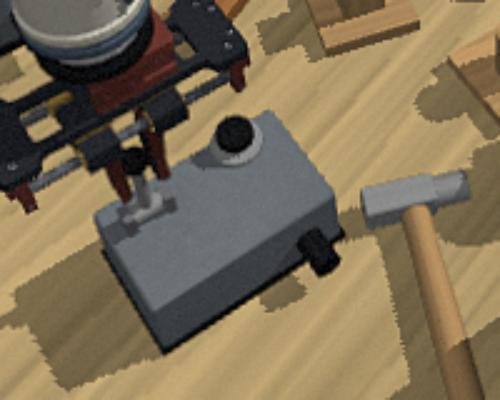

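The knob is between the fingers, upright, at (133,160) in the crop. I let go and rise.

>>> apply_moves(
  increments=[
    {"gripper": 50,"delta_pos": [0,0,0],"dr": [0,0,0]},
    {"gripper": 50,"delta_pos": [0,0,0],"dr": [0,0,0]},
    {"gripper": 50,"delta_pos": [0,0,0],"dr": [0,0,0]},
    {"gripper": 50,"delta_pos": [-0.5,0,0],"dr": [0,0,0]},
    {"gripper": 50,"delta_pos": [-2,0,0],"dr": [0,0,0]},
  ],
)

```text
t: 8.68
ee_pos: [525.1, -331.7, 159.3]
orientation: [-2.056, 0.306, 2.066]
ft_force: [-0.8, -0.4, 0.5]
width: 43.6
```

>>> apply_moves(
  increments=[
    {"gripper": 50,"delta_pos": [-3,0,0],"dr": [0,0,0]},
    {"gripper": 50,"delta_pos": [-3,0,0],"dr": [0,0,0]},
    {"gripper": 100,"delta_pos": [-2,0,0],"dr": [0,0,0]},
    {"gripper": 100,"delta_pos": [0,0,0],"dr": [0,0,0]},
    {"gripper": 100,"delta_pos": [0,0,0],"dr": [0,0,0]},
  ],
)

```text
t: 9.1
ee_pos: [527.3, -333.1, 243.0]
orientation: [-2.066, 0.31, 2.06]
ft_force: [-1.4, 0.2, -0.5]
width: 60.3
```

```bash
python3 kn.py; python3 - <<'E'
from h import *
# plan to a viewing pose for the plinth (wrist camera sees ahead on the -z side of the tool)
o=ctrl.get_obs();print(o['qpos'])
F=frame([0,0,-1],np.radians(-33.5));print(F)
plan(np.array([486,-39,215])+70*F[:,2],F)
E
```

```text
knob-like 126 [ 532.1 -334.8  154.5]
9.15 [ 526.54008814 -332.47844252  241.41856237] [ 0.62300414  0.2749417  -0.29007004] 64.3298301752779
[-5.82239286e-01  4.08151993e-01  1.62631731e+00 -2.03849295e-04
  1.10689559e+00  1.28499044e+00]
[[ 0.          0.83388582 -0.55193699]
 [ 0.         -0.55193699 -0.83388582]
 [-1.          0.         -0.        ]]
rows 11 min 10.7 dr/row [-0.1166  0.     -0.    ] total [-1.282  0.    -0.   ]
0 [ 0.24 -1.83  1.31]
1 [ 0.24 -1.97  1.09]
2 [ 0.24 -2.09  0.85]
3 [ 0.24 -2.17  0.6 ]
4 [ 0.24 -2.23  0.35]
5 [ 0.24 -2.25  0.09]
6 [ 0.24 -2.25 -0.18]
7 [ 0.24 -2.21 -0.44]
8 [ 0.24 -2.15 -0.69]
9 [ 0.24 -2.05 -0.94]
10 [ 0.24 -1.93 -1.17]
```

The lever stays up: the knob is seen at (532,-335,154). Next is the plinth viewing pose.

>>> apply_moves(
  increments=[
    {"gripper": 100,"delta_pos": [0.24,-1.83,1.31],"dr": [-0.1166,0,0]},
    {"gripper": 100,"delta_pos": [0.24,-1.97,1.09],"dr": [-0.1166,0,0]},
    {"gripper": 100,"delta_pos": [0.24,-2.09,0.85],"dr": [-0.1166,0,0]},
    {"gripper": 100,"delta_pos": [0.24,-2.17,0.6],"dr": [-0.1166,0,0]},
    {"gripper": 100,"delta_pos": [0.24,-2.23,0.35],"dr": [-0.1166,0,0]},
  ],
)

```text
t: 9.57
ee_pos: [489.3, -224.3, 227.4]
orientation: [2.062, 0.306, -2.068]
ft_force: [-0.7, -0.7, 0.6]
width: 88.2
```

>>> apply_moves(
  increments=[
    {"gripper": 100,"delta_pos": [0.24,-2.25,0.09],"dr": [-0.1166,0,0]},
    {"gripper": 100,"delta_pos": [0.24,-2.25,-0.18],"dr": [-0.1166,0,0]},
    {"gripper": 100,"delta_pos": [0.24,-2.21,-0.44],"dr": [-0.1166,0,0]},
    {"gripper": 100,"delta_pos": [0.24,-2.15,-0.69],"dr": [-0.1166,0,0]},
    {"gripper": 100,"delta_pos": [0.24,-2.05,-0.94],"dr": [-0.1166,0,0]},
  ],
)

```text
t: 9.98
ee_pos: [453.3, -117.6, 215.7]
orientation: [1.699, 0.798, -1.703]
ft_force: [0.1, 0.0, 0.2]
width: 87.7
```

>>> apply_moves(
  increments=[
    {"gripper": 100,"delta_pos": [0.24,-1.93,-1.17],"dr": [-0.1166,0,0]},
    {"gripper": 100,"delta_pos": [0,0,0],"dr": [0,0,0]},
    {"gripper": 100,"delta_pos": [0,0,0],"dr": [0,0,0]},
    {"gripper": 100,"delta_pos": [0,0,0],"dr": [0,0,0]},
    {"gripper": 100,"delta_pos": [0,0,0],"dr": [0,0,0]},
  ],
)

```text
t: 10.4
ee_pos: [448.0, -98.0, 214.7]
orientation: [1.626, 0.872, -1.627]
ft_force: [0.1, 0.6, 0.1]
width: 87.8
```

```bash
python3 - <<'E'
from h import *
d=cap('wrist');save(d,'w3.png');W=cloud(d)
P=W.reshape(-1,3);o=ctrl.get_obs();R=Ro.from_rotvec(o['orientation']).as_matrix()
print(o['ee_pos'],np.round(R,3),o['qpos'])
near=np.hypot(P[:,0]-486,P[:,1]+39)
for lo,hi,rad in((60,68,40),(10,17,75)):
    m=(P[:,2]>lo)&(P[:,2]<hi)&(near<rad);print(m.sum(),cv2.minAreaRect(P[m][:,:2].astype(np.float32)),np.median(P[m],0))
F=frame([0,0,-1],np.radians(-33.5))
m=(near<130)&(near>55)&(P[:,2]>18)&(P[:,2]<60);q=(P[m]-[486,-39,0])@F[:,1:];print('others near: tool y,z', [ (round(a),round(b)) for a,b in q[::max(1,len(q)//12)]])
E
```

```text
[447.98868165 -98.10673931 214.83901025] [[-0.     0.833 -0.553]
 [-0.    -0.553 -0.833]
 [-1.    -0.     0.   ]] [-2.41450734e-01  1.99961043e-01  1.99938733e+00 -1.70519636e-04
  9.42426787e-01  3.44997304e-01]
2648 ((484.9457702636719, -39.0832633972168), (39.18874740600586, 40.06863021850586), 56.48395538330078) [485.18381971 -38.79853982  63.50951449]
7279 ((484.859619140625, -39.29057312011719), (89.93827819824219, 90.75985717773438), 57.06181716918945) [486.88424527 -36.04584399  13.50079878]
others near: tool y,z [(-125, -32), (-119, -21), (-126, -8), (-78, 75), (-70, 82), (-66, 87), (-78, 92), (-81, 97), (-38, 101), (-71, 107), (-50, 112), (-31, 118), (-20, 128)]
```

View pics/w3.png

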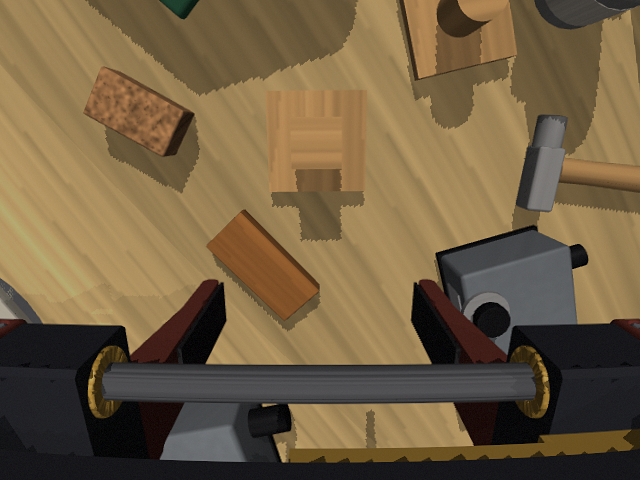

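The wrist view shows the square plinth at (317,140), centred at (485,-39) and aligned with the tool. The fingers clear the neighbours.

>>> apply_moves(
  increments=[
    {"gripper": 100,"delta_pos": [1.5,-0.04,-1.4],"dr": [0,0,0]},
    {"gripper": 100,"delta_pos": [2,-0.04,-1.4],"dr": [0,0,0]},
    {"gripper": 100,"delta_pos": [2,-0.04,-1.4],"dr": [0,0,0]},
    {"gripper": 100,"delta_pos": [2,-0.03,-1.4],"dr": [0,0,0]},
    {"gripper": 100,"delta_pos": [2.5,-0.03,-1.36],"dr": [0,0,0]},
  ],
)

```text
t: 10.87
ee_pos: [486.0, -38.6, 114.8]
orientation: [1.628, 0.871, -1.625]
ft_force: [1.4, -0.4, -0.1]
width: 87.9
```

>>> apply_moves(
  increments=[
    {"gripper": 100,"delta_pos": [3,0,0],"dr": [0,0,0]},
    {"gripper": 100,"delta_pos": [3,0,0],"dr": [0,0,0]},
    {"gripper": 100,"delta_pos": [2,0,0],"dr": [0,0,0]},
    {"gripper": 100,"delta_pos": [0.7,0,0],"dr": [0,0,0]},
    {"gripper": 100,"delta_pos": [0,0,0],"dr": [0,0,0]},
  ],
)

```text
t: 11.28
ee_pos: [483.6, -38.7, 26.4]
orientation: [1.624, 0.875, -1.629]
ft_force: [0.2, -0.1, 0.9]
width: 88.0
```

>>> apply_moves(
  increments=[
    {"gripper": 0,"delta_pos": [0,0,0],"dr": [0,0,0]},
    {"gripper": 0,"delta_pos": [0,0,0],"dr": [0,0,0]},
    {"gripper": 0,"delta_pos": [0,0,0],"dr": [0,0,0]},
    {"gripper": 0,"delta_pos": [0,0,0],"dr": [0,0,0]},
    {"gripper": 0,"delta_pos": [0,0,0],"dr": [0,0,0]},
  ],
)

```text
t: 11.7
ee_pos: [485.2, -38.4, 29.0]
orientation: [1.626, 0.872, -1.624]
ft_force: [-0.4, -0.5, -0.4]
width: 58.0
```

>>> apply_moves(
  increments=[
    {"gripper": 0,"delta_pos": [0,0,0],"dr": [0,0,0]},
    {"gripper": 0,"delta_pos": [0,0,0],"dr": [0,0,0]},
    {"gripper": 0,"delta_pos": [0,0,0],"dr": [0,0,0]},
    {"gripper": 0,"delta_pos": [0,0,0],"dr": [0,0,0]},
    {"gripper": 0,"delta_pos": [0,0,0],"dr": [0,0,0]},
  ],
)

```text
t: 12.12
ee_pos: [484.8, -38.3, 28.3]
orientation: [1.625, 0.873, -1.625]
ft_force: [-0.7, -0.1, 5.1]
width: 39.6
```

>>> apply_moves(
  increments=[
    {"gripper": 0,"delta_pos": [-1,0,0],"dr": [0,0,0]},
    {"gripper": 0,"delta_pos": [-3,0,0],"dr": [0,0,0]},
    {"gripper": 0,"delta_pos": [-3.5,0,0],"dr": [0,0,0]},
    {"gripper": 0,"delta_pos": [-3.5,0,0],"dr": [0,0,0]},
    {"gripper": 0,"delta_pos": [-3.5,0,0],"dr": [0,0,0]},
  ],
)

```text
t: 12.53
ee_pos: [483.6, -38.2, 174.6]
orientation: [1.624, 0.875, -1.627]
ft_force: [0.4, -1.2, -2.3]
width: 39.8
```

>>> apply_moves(
  increments=[
    {"gripper": 0,"delta_pos": [-3.5,0,0],"dr": [0,0,0]},
    {"gripper": 0,"delta_pos": [-2,0,0],"dr": [0,0,0]},
    {"gripper": 0,"delta_pos": [0,0,0],"dr": [0,0,0]},
    {"gripper": 0,"delta_pos": [0,0,0],"dr": [0,0,0]},
    {"gripper": 0,"delta_pos": [0,0,0],"dr": [0,0,0]},
  ],
)

```text
t: 12.95
ee_pos: [483.5, -38.2, 227.0]
orientation: [1.624, 0.875, -1.627]
ft_force: [-1.0, 0.9, -2.2]
width: 39.7
```

```bash
python3 - <<'E'
from h import *
# remeasure the bed (top view) with local patches, and check with the scene view
for nme in('top','scene'):
    d=cap(nme);W=cloud(d);P=W.reshape(-1,3);C=d['img'].reshape(-1,3).astype(int)
    m=(np.hypot(P[:,0]-542,P[:,1]-229)<150)&(P[:,2]>70)&(P[:,2]<190)&(C[:,0]>C[:,1]+8)
    p=P[m];c=np.array([542,229,126.]);n=np.array([-.41,-.113,.905])
    for _ in range(8):
        p=P[m][abs((P[m]-c)@n)<4];c=p.mean(0);n=np.linalg.svd(p-c,full_matrices=False)[2][2];n*=np.sign(n[2])
    x=np.array([0,0,1])-n*n[2];x/=np.linalg.norm(x);y=np.cross(n,x);q=np.c_[(p-c)@x,(p-c)@y]
    r=cv2.minAreaRect(q.astype(np.float32));print(nme,len(p),'n',n,'tilt',np.arccos(n[2]),'az',np.degrees(np.arctan2(x[1],x[0])),'size',r[1:],'ctr',c+r[0][0]*x+r[0][1]*y,'z off at c', )
o=ctrl.get_obs();R=Ro.from_rotvec(o['orientation']).as_matrix();print(o['t'],o['ee_pos'],o['width'],o['ft_force'],o['qpos'])
d=cap('wrist');save(d,'w4.png')
E
```

```text
top 5412 n [-0.41177224 -0.11098166  0.90450356] tilt 0.4405821190804062 az 15.084042687917313 size ((231.7467041015625, 130.81277465820312), 0.5249490141868591) ctr [542.26220165 228.23944316 126.90608545] z off at c
scene 2687 n [-0.40889696 -0.11293603  0.90556542] tilt 0.43808560870332414 az 15.439982253916684 size ((135.80987548828125, 230.02928161621094), 89.75714111328125) ctr [541.89015298 227.31132307 126.28946088] z off at c
13.05 [483.28380174 -38.19151814 226.31844463] 39.996665340335966 [-0.15809106 -0.25344152 -2.03588658] [-1.03427735e-01  2.24288283e-01  1.93444777e+00  3.35943685e-05
  9.86467377e-01  4.80993325e-01]
```

View pics/w4.png

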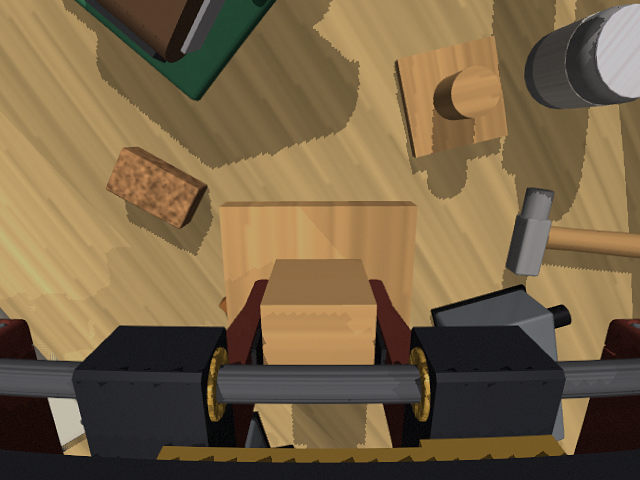

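The wrist view shows the square post held squarely between the pads, with the foot at about (318,250) and level. Both cameras agree on the bed: tilt about 0.44 and centre about (542,228,126).

```bash
cat > bed.py <<'E'
from h import *
n=np.array([-.4105,-.112,.905]);n/=np.linalg.norm(n);c=np.array([542.1,227.9,126.])
F=frame(-n,np.radians(15.3));
def st():
    o=ctrl.get_obs();R=Ro.from_rotvec(o['orientation']).as_matrix()
    print('t',o['t'],'tcp',o['ee_pos'].round(1),'w',o['width'],'F.n',round(o['ft_force']@n,2),o['ft_force'].round(2),'tilt err (tool)',np.round(Ro.from_matrix(R.T@F).as_rotvec(),4),'in F(x=-n):',np.round(F.T@(o['ee_pos']-c),1))
E
python3 - <<'E'
from bed import *
st();plan(c+73*n,F,14)
E
```

```text
t 13.1 tcp [483.4 -38.2 226.3] w 39.83400335673556 F.n -1.54 [ 0.41 -0.14 -1.53] tilt err (tool) [-0.8375  0.187   0.4163] in F(x=-n): [-144.7  -72.1  241.2]
rows 14 min 7.9 dr/row [-0.0598  0.0134  0.0297] total [-0.838  0.187  0.416]
0 [ 0.24 -0.84 -1.65]
1 [ 0.24 -0.75 -1.69]
2 [ 0.25 -0.66 -1.73]
3 [ 0.25 -0.56 -1.77]
4 [ 0.26 -0.46 -1.79]
5 [ 0.27 -0.36 -1.81]
6 [ 0.29 -0.26 -1.83]
7 [ 0.3  -0.16 -1.84]
8 [ 0.33 -0.06 -1.84]
9 [ 0.35  0.04 -1.84]
10 [ 0.38  0.14 -1.83]
11 [ 0.41  0.24 -1.81]
12 [ 0.44  0.33 -1.79]
13 [ 0.47  0.43 -1.76]
```

>>> apply_moves(
  increments=[
    {"gripper": 0,"delta_pos": [0.24,-0.84,-1.65],"dr": [-0.0598,0.0134,0.0297]},
    {"gripper": 0,"delta_pos": [0.24,-0.75,-1.69],"dr": [-0.0598,0.0134,0.0297]},
    {"gripper": 0,"delta_pos": [0.25,-0.66,-1.73],"dr": [-0.0598,0.0134,0.0297]},
    {"gripper": 0,"delta_pos": [0.25,-0.56,-1.77],"dr": [-0.0598,0.0134,0.0297]},
    {"gripper": 0,"delta_pos": [0.26,-0.46,-1.79],"dr": [-0.0598,0.0134,0.0297]},
  ],
)

```text
t: 13.52
ee_pos: [494.1, 54.5, 214.4]
orientation: [1.499, 0.958, -1.277]
ft_force: [0.5, 0.2, -2.2]
width: 40.0
```

>>> apply_moves(
  increments=[
    {"gripper": 0,"delta_pos": [0.27,-0.36,-1.81],"dr": [-0.0598,0.0134,0.0297]},
    {"gripper": 0,"delta_pos": [0.29,-0.26,-1.83],"dr": [-0.0598,0.0134,0.0297]},
    {"gripper": 0,"delta_pos": [0.3,-0.16,-1.84],"dr": [-0.0598,0.0134,0.0297]},
    {"gripper": 0,"delta_pos": [0.33,-0.06,-1.84],"dr": [-0.0598,0.0134,0.0297]},
    {"gripper": 0,"delta_pos": [0.35,0.04,-1.84],"dr": [-0.0598,0.0134,0.0297]},
  ],
)

```text
t: 13.93
ee_pos: [504.2, 146.6, 202.1]
orientation: [1.357, 1.012, -0.937]
ft_force: [-0.4, -0.1, -1.7]
width: 40.2
```

>>> apply_moves(
  increments=[
    {"gripper": 0,"delta_pos": [0.38,0.14,-1.83],"dr": [-0.0598,0.0134,0.0297]},
    {"gripper": 0,"delta_pos": [0.41,0.24,-1.81],"dr": [-0.0598,0.0134,0.0297]},
    {"gripper": 0,"delta_pos": [0.44,0.33,-1.79],"dr": [-0.0598,0.0134,0.0297]},
    {"gripper": 0,"delta_pos": [0.47,0.43,-1.76],"dr": [-0.0598,0.0134,0.0297]},
    {"gripper": 0,"delta_pos": [0,0,0],"dr": [0,0,0]},
  ],
)

```text
t: 14.35
ee_pos: [512.0, 221.1, 191.7]
orientation: [1.23, 1.038, -0.672]
ft_force: [0.2, 0.1, -2.2]
width: 40.0
```

>>> apply_moves(
  increments=[
    {"gripper": 0,"delta_pos": [0,0,0],"dr": [0,0,0]},
    {"gripper": 0,"delta_pos": [0,0,0],"dr": [0,0,0]},
    {"gripper": 0,"delta_pos": [0,0,0],"dr": [0,0,0]},
    {"gripper": 0,"delta_pos": [0,0,0],"dr": [0,0,0]},
    {"gripper": 0,"delta_pos": [0,0,0],"dr": [0,0,0]},
  ],
)

```text
t: 14.77
ee_pos: [513.6, 219.1, 194.1]
orientation: [1.235, 1.034, -0.674]
ft_force: [-1.0, 0.1, -1.9]
width: 39.7
```

```bash
python3 -c "
from bed import *
st();s=cap('scene');save(s,'s3.png');cv2.imwrite('pics/s3c.png',cv2.resize(s['img'][90:300,270:490,::-1],None,fx=2.5,fy=2.5));st()"
```

```text
t 14.7667 tcp [513.6 219.1 194.1] w 39.72174764309226 F.n -1.29 [-0.98  0.13 -1.85] tilt err (tool) [-0.0011  0.001  -0.0032] in F(x=-n): [-74.3   2.    1. ]
t 14.8167 tcp [513.6 219.1 194.1] w 40.14492577886444 F.n -1.79 [-0.27  0.2  -2.08] tilt err (tool) [-0.001   0.0009 -0.0033] in F(x=-n): [-74.3   2.    1. ]
```

View pics/s3c.png

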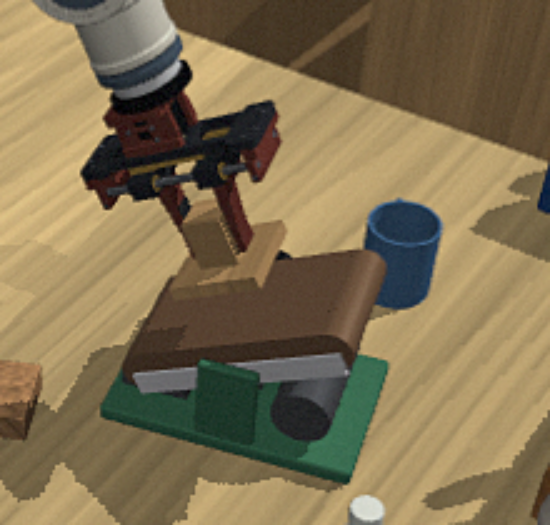

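The scene crop shows the plinth held parallel above the bed, in the middle. I advance along the normal: 40 mm first, then slowly.

>>> apply_moves(
  increments=[
    {"gripper": 0,"delta_pos": [1.0,0,0],"dr": [0,0,0]},
    {"gripper": 0,"delta_pos": [1.2,0,0],"dr": [0,0,0]},
    {"gripper": 0,"delta_pos": [1.0,0,0],"dr": [0,0,0]},
    {"gripper": 0,"delta_pos": [0.6,0,0],"dr": [0,0,0]},
    {"gripper": 0,"delta_pos": [0.2,0,0],"dr": [0,0,0]},
  ],
)

```text
t: 15.23
ee_pos: [529.8, 223.9, 156.2]
orientation: [1.233, 1.035, -0.675]
ft_force: [-0.2, 0.3, -1.5]
width: 39.5
```

>>> apply_moves(
  increments=[
    {"gripper": 0,"delta_pos": [0.1,0,0],"dr": [0,0,0]},
    {"gripper": 0,"delta_pos": [0.1,0,0],"dr": [0,0,0]},
    {"gripper": 0,"delta_pos": [0.1,0,0],"dr": [0,0,0]},
    {"gripper": 0,"delta_pos": [0.1,0,0],"dr": [0,0,0]},
    {"gripper": 0,"delta_pos": [0.1,0,0],"dr": [0,0,0]},
  ],
)

```text
t: 15.65
ee_pos: [532.1, 224.8, 153.5]
orientation: [1.235, 1.034, -0.672]
ft_force: [-0.2, -1.3, -1.5]
width: 40.0
```

>>> apply_moves(
  increments=[
    {"gripper": 0,"delta_pos": [0.1,0,0],"dr": [0,0,0]},
    {"gripper": 0,"delta_pos": [0.1,0,0],"dr": [0,0,0]},
    {"gripper": 0,"delta_pos": [0,0,0],"dr": [0,0,0]},
    {"gripper": 0,"delta_pos": [0,0,0],"dr": [0,0,0]},
    {"gripper": 0,"delta_pos": [0,0,0],"dr": [0,0,0]},
  ],
)

```text
t: 16.07
ee_pos: [532.9, 225.0, 151.7]
orientation: [1.235, 1.034, -0.672]
ft_force: [-1.2, -0.7, 2.1]
width: 39.8
```

```bash
python3 -c "
from bed import *
st()"
```

```text
t 16.0667 tcp [532.9 225.  151.7] w 39.82522782016544 F.n 2.46 [-1.19 -0.67  2.09] tilt err (tool) [ 0.0001  0.0004 -0.0036] in F(x=-n): [-27.3   2.2   0.4]
```

>>> apply_moves(
  increments=[
    {"gripper": 0,"delta_pos": [0.1,0,0],"dr": [0,0,0]},
    {"gripper": 0,"delta_pos": [0.1,0,0],"dr": [0,0,0]},
    {"gripper": 0,"delta_pos": [0.1,0,0],"dr": [0,0,0]},
    {"gripper": 0,"delta_pos": [0,0,0],"dr": [0,0,0]},
    {"gripper": 0,"delta_pos": [0,0,0],"dr": [0,0,0]},
  ],
)

```text
t: 16.48
ee_pos: [534.2, 225.3, 149.0]
orientation: [1.235, 1.034, -0.672]
ft_force: [-3.2, -2.4, 6.2]
width: 39.9
```

>>> apply_moves(
  increments=[
    {"gripper": 0,"delta_pos": [0,0,0],"dr": [0,0,0]},
    {"gripper": 0,"delta_pos": [0,0,0],"dr": [0,0,0]},
    {"gripper": 0,"delta_pos": [0,0,0],"dr": [0,0,0]},
    {"gripper": 0,"delta_pos": [0,0,0],"dr": [0,0,0]},
    {"gripper": 0,"delta_pos": [0,0,0],"dr": [0,0,0]},
  ],
)

```text
t: 16.9
ee_pos: [534.1, 225.3, 149.0]
orientation: [1.235, 1.034, -0.672]
ft_force: [-3.9, -2.2, 6.5]
width: 39.8
```

```bash
python3 -c "
from bed import *
st();s=cap('scene');cv2.imwrite('pics/s4c.png',cv2.resize(s['img'][90:420,170:490,::-1],None,fx=1.8,fy=1.8));st()"; python3 kn.py
```

```text
t 16.9 tcp [534.1 225.3 149. ] w 39.770609694833276 F.n 7.76 [-3.88 -2.22  6.54] tilt err (tool) [ 0.      0.0005 -0.0036] in F(x=-n): [-24.4   2.2   0.4]
t 16.95 tcp [534.1 225.3 149.1] w 39.9918065727666 F.n 8.01 [-4.45 -1.08  6.7 ] tilt err (tool) [ 0.      0.0005 -0.0037] in F(x=-n): [-24.4   2.2   0.4]
knob-like 124 [ 532.5 -334.7  154.5]
17.0 [534.11648777 225.28344015 149.04315267] [-3.85156385 -1.7122347   7.23986169] 40.20604515831506
```

View pics/s4c.png

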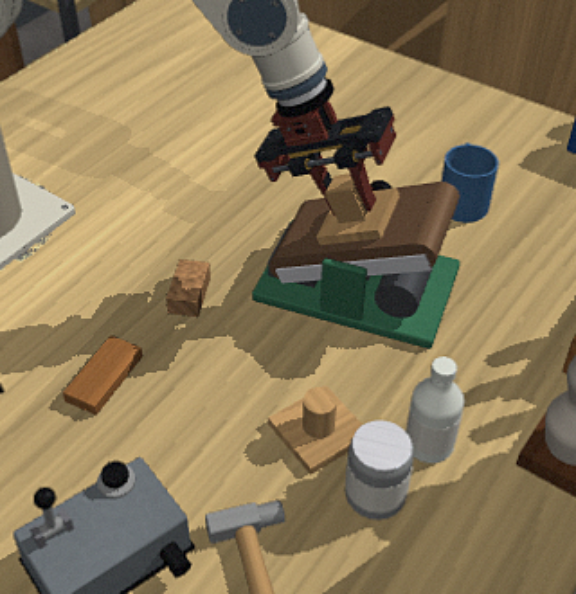

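The crop shows the foot flat on the middle of the belt at about (350,235), the lever up with its knob at (45,497), and the bystanders in place. The push is about 9.5 N once the plinth's weight is allowed for. Handing in.

```bash
python3 -c "
from bed import *
st();print(ctrl.close_job())"
```

```text
t 17.0 tcp [534.1 225.3 149. ] w 40.20604515831506 F.n 8.32 [-3.85 -1.71  7.24] tilt err (tool) [ 0.0001  0.0005 -0.0036] in F(x=-n): [-24.4   2.2   0.4]
the job is handed in; nothing more can be done
None
```

The job is done and handed in at about 17 s of the 54 s. The hand-in reports no verdict.

- **Safety trip:** I pressed the test button on the smaller trip unit with about 4 N. The scene picture then showed the lever dropped by itself. I pinched the knob, carried it round its arc to the up position and let go; the last check shows it still up, knob at about (532, -335, 154) mm.
- **Plinth:** I took the square-post plinth by its post and set it on the middle of the bed. The jaws are 40 mm apart, which matches the post.

| Last check | Reading | Limit |
|---|---|---|
| Tool tilt against the measured bed normal | about 0.004 rad | 0.04 rad |
| Offset from bed centre, along / across | about 2 mm / under 1 mm | 30 mm / 20 mm |
| Push on the belt (about 8 N read, plus 1.5 N for the plinth's weight) | about 9.5 N | 4 to 30 N |

- **Bystanders:** In the last scene picture nothing else on the bench looked moved; I judged this by eye and did not measure it.
- **Disagreements:** The depth readings ran about 1 mm high. The first top-view knob position was about 5 mm off where the button and unit dimensions put it, so I used a close wrist-camera look instead.

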